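# Load the amber colour bar into the pick-up box and shut its gate

### The job

Take the amber glass colour bar from the wooden rack and slide it fully home into the ceramic tube of the cold grey pick-up box, so that nothing sticks out of the mouth; the tube's exact sideways place in the box has to be found by feel or by eye. Then slide the box's gate fully shut across the mouth by its red-topped post. Leave the other bars and everything else on the bench where they are.

Things in the scene. Friction and masses are not known exactly. Their poses are not given: they have to be found in the camera images.
- amber_bar: The bar to load: round rod of amber (orange) glass, 26 mm in diameter, 120 mm long, about 160 g. Origin at its centre; its x axis runs along the bar; both ends are alike. It lies in one of the rack's three places (drawn at random), axis level, 40 mm above the bench.
- rack: Fixed wooden rack, 112 (x) by 250 (y) mm, origin under its centre. Base 8 mm thick; two rails along y, 14 mm wide, at x = -42 and +42 mm, tops 27 mm high. Bars lie across the rails, along the rack's x axis, centred within 3 mm of x = 0, at y = -85, 0 and +85 mm, each between stops 10 mm higher than the rails, with 1.5 mm of play. Between the rails 70 mm of each bar is free.
- green_bar: Another bar of the same size, green glass, in the rack. Leave it.
- blue_bar: Another bar of the same size, blue, in the rack. Leave it.
- mouth (a point): Middle of the pick-up box's mouth, on the box's centre line, 40 mm above the bench. x is level and points into the box, y is level, z up; x = 0 is the front face of the white ceramic tube. The tube is set somewhere within 6 mm either way in y of this centre line (always at z = 0, straight along x): that offset is not in this pose and differs each time.
- case: Fixed pick-up box: grey steel, 84 mm wide, 70 mm high (72 on the gate's track), origin on the bench under the mouth, x into the box. The white ceramic tube in it stands 6 mm proud of the steel front. Its bore is square, 28.4 by 28.4 mm, 122 mm deep to a solid end, sharp edges, no lead-in; its front face is 48 mm wide, 46 mm high.
- gate (a joint): Gate of the box, m: 0 = shut (across the mouth), 0.075 to 0.09 at the start (open), stop at 0.095. Slides along the mouth's y axis: plate and post have this y in the mouth frame. Plate 48 mm wide, 6 thick, 58 high, its inner face 3 mm in front of the tube's face: it passes only if the bar sticks out less than 3 mm. Dry friction about 1.5 N; stays where left.
- gate_post (a point): Centre of the red ball (16 mm in diameter) on top of the gate's upright post, 104 mm above the bench, at x = +45 mm in the mouth frame. Below it the post is a round bar, 12 mm in diameter, from 78 mm above the bench up, standing on an arm 16 mm wide that reaches from the plate over the top of the box (72 to 78 mm above the bench).
- jacks: Bystander: steel glassworker's jacks with dark wooden legs, 225 mm long, lying flat; origin on the bench near the middle.
- paddle: Bystander: black graphite paddle with wooden handle, 230 mm long, lying flat; origin where blade meets handle.
- vase: Bystander: clear glass vase, 90 mm across, 150 mm high; origin under its centre.
- spray: Bystander: white bottle with red cap, 64 mm across, 170 mm high; origin under its centre.
- block: Bystander: dark wooden shaping block, 76 mm across, 50 mm high, with a light handle; origin under the block's centre.
Not all that is in view belongs to the job. Of the things that look like the amber_bar, the larger one is meant. Leave any blue look-alike of the case alone.

How it is judged:
On the way:
1. the amber bar lies fully home in the tube, with the gate still open (x of amber_bar in the frame of mouth between 0.0565 and 0.068 m and y of amber_bar in the frame of mouth between -0.009 and 0.009 m and z of amber_bar in the frame of mouth between -0.006 and 0.006 m and angle between the x axis of amber_bar and the x axis of mouth, either way round below 0.08 rad and value of joint gate above 0.03 m), for 0.1 s.
At the end, for the whole second after the job is handed in: The amber bar lies at rest in the tube, sticking out of the mouth no more than 3.5 mm (its centre at least 56.5 mm inside), within 9 mm sideways and 6 mm in height of the mouth's axis and within 0.08 rad of it; the gate stands within 5 mm of shut (x of amber_bar in the frame of mouth between 0.0565 and 0.068 m and y of amber_bar in the frame of mouth between -0.009 and 0.009 m and z of amber_bar in the frame of mouth between -0.006 and 0.006 m and angle between the x axis of amber_bar and the x axis of mouth, either way round below 0.08 rad and value of joint gate below 0.005 m and linear speed of amber_bar below 0.02 m/s); the robot touches nothing.
It fails at once if another bar or a bystander is moved more than 25 mm (distance of any of green_bar, blue_bar, jacks, paddle, vase, spray, block from where it was at the start of the episode above 0.025 m).
It also fails if it takes over 70 s, if anything falls off the work surface, if the arm or the gripper's body presses on something with over 40 N, if the wrist force passes 120 N, or if a joint passes its speed limit or range.

### The arm

A 7-joint arm with a two-finger parallel gripper is mounted at the origin on the work surface. World frame = base frame: x ahead of the robot, y to its left, z up, the work surface at z = 0. Lengths are in m, angles in rad, forces in N, time in s.
With the tool pointing down it reaches from about 0.35 to 0.775 m from the base axis. Payload 3.1 kg.
Tool frame: the origin (TCP) lies at the very end of the fingers, on their centre line; the grasp point (between the pads) lies r.tcp_to_grasp behind it (r.tcp_to_grasp is the distance from the TCP to the grasp point, in m); z points along the fingers, y is the line along which they close (so a half turn about z gives the same grasp; the last joint's range is limited). The gripper opens to 85 mm and grips with 20 to 120 N. Pads are 22 mm wide; open, the fingers measure 114 mm over their backs; the gripper's body (76 mm by 85 mm) begins 54 mm behind the grasp point. The pads swing forward as they close: fully open they stand 13 mm farther back than shut.
Start: joints at [1.304, 0.311, 0.014, 1.512, -0.004, 1.319, -0.027], TCP at [0.123, -0.536, 0.231] pointing down, gripper open.
Joint ranges: [-2.7, 2.7], [-0.3, 1.91], [-1.27, 1.3], [0.12, 2.57], [-1.44, 4.58], [0.2, 2.03], [-3.05, 3.05]. Speed limits (rad/s): [2.79, 2.79, 3.14, 3.14, 3.14, 3.14, 3.14].

### API

Orientations are given as a rotation vector (axis times angle).
In Python, from bench import r, vision gives the robot as it stands. The module is installed in compiled form; this text tells all that it offers.
- The arm moves only by the shell command python3 -m jog 'ROWS' [OPENING] [FORCE]. ROWS is JSON, a list of rows, each a list of 2 entries, a list of its own where there are three numbers: the shift along the tool's x, y, z each as a share of 1 m, from -1 to 1, then the turn, a rotation vector about the tool's x, y, z each as a share of 180 degrees, from -1 to 1. A call has 1 to 20 rows; each row shifts and turns the commanded pose from where the row before left it, along the tool's axes as they then stand; what a row does not reach is not made up. A row lasts 1/10 s, in which the tool goes at most 50 mm and 8.59 degrees, less where a joint would pass 70% of its speed; a pose out of reach is approached as far as the arm can. A call with a number of a shift or a turn outside -1 to 1 is refused whole. A call with a gripper value outside its range is refused whole. OPENING is the opening, from 0 (shut) to 1 (fully open), set as the call begins (- or left out, the last holds). The fingers move at their own pace and stop on an object; FORCE is the grip in N (left out, the last holds). Time passes only in rows, so rows that do not move let the fingers close. It gives the time, the measured TCP pose, the force, the opening and the grip force at its end, in the units of the state.
- r.read_state(): the state, without advancing time (a new reading comes with each control period).
- vision.snapshot(name): name is "scene" or "top" or "wrist"; returns a dict with "pixels" (384x512x3 uint8, red, green, blue), "mtx" (3x3 intrinsics, pixels), "position" and "rotation" of the camera in the world. Camera axes: x right, y up, looking along -z (the intrinsics and any distortion apply to the point x, -y, -z); pixel columns grow to the right and rows downward; lengths in m; the calibration is good to about 2 mm. A picture is of the moment at which its call begins. There is no depth.
- r.close_job(): hands the job in; it is judged then, once.
The state is a dict: "clock": time; "joint_positions": joint angles; "dq": joint speeds; "effort": joint torques, N m; "tcp_pos": TCP position; "tool_rot": TCP orientation; "force": force on the tool from outside, world axes, zero at the start; "ft_torque": the same for the moment, N m; "gripper_width": finger opening in m; "grasp_force": force on a finger pad.
Only numpy, scipy, OpenCV 4.12 (cv2) and the standard library are available. Lean on these libraries where they do the work, as an engineer would, in place of code of your own. Each camera call takes 0.05 s, during which the arm holds its last target. There are 200 camera calls.

## Working session

There is one attempt and no reset: what is moved stays moved. The work goes in short steps, Python scripts to look and compute and a shell command to move; the robot and the scene stay as the last step left them, time stands still between calls to the robot, and variables do not carry over. Pictures are saved under pics/ and viewed, at most 10 in all, crops included, and the job is handed in when it is done.

```bash
mkdir -p pics; cat > h.py <<'E'
from bench import r, vision
import numpy as np, cv2
from scipy.spatial.transform import Rotation as R
def snap(n,f=None):
    s=vision.snapshot(n)
    if f: cv2.imwrite('pics/'+f,s['pixels'][:,:,::-1])
    return s
def Rm(s):
    q=np.array(s['rotation'],float)
    return q if q.shape==(3,3) else R.from_rotvec(q).as_matrix()
def plane(s,uv,z):
    uv=np.atleast_2d(np.array(uv,float)); K=np.array(s['mtx'])
    d=np.c_[(uv[:,0]-K[0,2])/K[0,0],-(uv[:,1]-K[1,2])/K[1,1],-np.ones(len(uv))]@Rm(s).T
    p=np.array(s['position']); return p+d*((z-p[2])/d[:,2])[:,None]
def proj(s,P):
    c=(np.atleast_2d(P)-np.array(s['position']))@Rm(s); K=np.array(s['mtx'])
    return np.c_[K[0,0]*c[:,0]/-c[:,2]+K[0,2],K[1,1]*-c[:,1]/-c[:,2]+K[1,2]]
E
python3 - <<'E'
from h import *
s=r.read_state(); print({k:np.round(v,3) for k,v in s.items()}, r.tcp_to_grasp)
ims=[]
for n in('top','scene'):
    q=snap(n,n+'0.png'); print(n,q.keys(),np.round(q['mtx'],1),np.round(q['position'],3),np.round(q['rotation'],3)); np.save(n,q,allow_pickle=True)
E
```

```text
{'clock': np.float64(0.0), 'joint_positions': array([ 1.304,  0.312,  0.014,  1.513, -0.004,  1.319, -0.027]), 'dq': array([-0.001, -0.001, -0.001,  0.001,  0.001, -0.   ,  0.002]), 'effort': array([ 1.0000e-03, -3.7991e+01,  1.4600e-01, -2.3059e+01,  1.2000e-02,
        1.4000e-02,  0.0000e+00]), 'tcp_pos': array([ 0.122, -0.535,  0.23 ]), 'tool_rot': array([-3.119e+00, -3.520e-01,  1.000e-03]), 'force': array([ 0.477, -0.03 , -0.232]), 'ft_torque': array([ 0.029, -0.047,  0.04 ]), 'grasp_force': np.float64(0.0), 'gripper_width': np.float64(0.085)} 0.0187
top dict_keys(['pixels', 'mtx', 'position', 'rotation']) [[443.4   0.  265.4]
 [  0.  443.4 193.4]
 [  0.    0.    1. ]] [ 0.208 -0.018  1.562] [ 0.16  -0.178 -1.627]
scene dict_keys(['pixels', 'mtx', 'position', 'rotation']) [[393.    0.  251.4]
 [  0.  393.  188.5]
 [  0.    0.    1. ]] [1.161 0.679 0.716] [0.426 1.145 2.179]
```

View pics/top0.png

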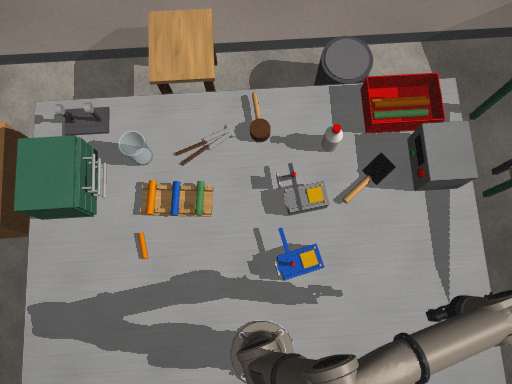

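View pics/scene0.png

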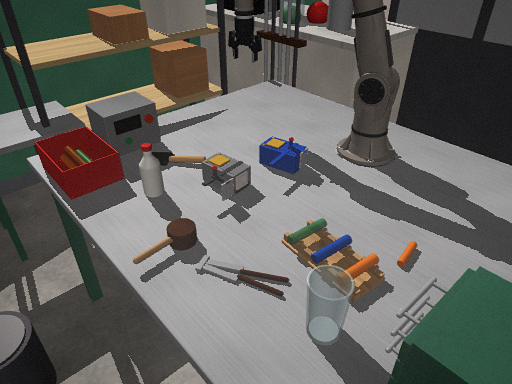

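Top view: the amber bar is in the rack at about (151,197), with the smaller decoy at (143,246). The grey box is at (306,197), its mouth facing left (+y) at about (285,200), and the red ball is at (293,174). The scene view agrees: the white tube face is visible at (240,178).

```bash
python3 - <<'E'
from h import *
for n in('top','scene'):
    s=np.load(n+'.npy',allow_pickle=True).item(); hsv=cv2.cvtColor(s['pixels'],cv2.COLOR_RGB2HSV)
    for nm,lo,hi,z in (('orange',(8,180,120),(15,255,255),.04),('blue',(105,150,60),(125,255,255),.04),('green',(60,100,50),(75,255,200),.04),('red',(0,180,100),(4,255,255),.104),('yellow',(18,180,120),(28,255,255),.07)):
        m=cv2.inRange(hsv,lo,hi); c,_=cv2.findContours(m,0,1)
        for k in c:
            if cv2.contourArea(k)<8: continue
            q=np.zeros(m.shape,np.uint8); cv2.drawContours(q,[k],-1,1,-1); v,u=np.nonzero(q&(m>0))
            if u.mean()<110 and n=='top': continue
            P=plane(s,np.c_[u,v],z)[:,:2]; w,V=np.linalg.eigh(np.cov(P.T)); d=V[:,1]
            print(n,nm,len(u),(u.mean().round(1),v.mean().round(1)),P.mean(0).round(4),'len',np.sqrt(12*w).round(3),'ang',np.degrees(np.arctan2(d[1],d[0])).round(1))
s=np.load('top.npy',allow_pickle=True).item(); im=s['pixels'][150:235,125:350]
a=cv2.resize(im[:,140:],None,fx=8,fy=6 if 0 else 7,interpolation=cv2.INTER_CUBIC); cv2.imwrite('pics/box0.png',a[:,:,::-1]); print(a.shape)
E
```

```text
top orange 64 (np.float64(141.3), np.float64(245.5)) [0.3814 0.3891] len [0.009 0.088] ang -170.3
top orange 99 (np.float64(149.1), np.float64(196.1)) [0.5528 0.3612] len [0.011 0.12 ] ang 174.1
top orange 174 (np.float64(398.4), np.float64(101.7)) [ 0.8506 -0.5567] len [0.018 0.222] ang 87.4
top blue 864 (np.float64(295.0), np.float64(260.3)) [ 0.298  -0.1318] len [0.126 0.144] ang 77.8
top blue 229 (np.float64(175.1), np.float64(197.7)) [0.5412 0.2704] len [0.024 0.121] ang 174.6
top green 111 (np.float64(200.2), np.float64(196.0)) [0.5421 0.1825] len [0.017 0.136] ang 175.6
top green 19 (np.float64(412.9), np.float64(152.4)) [ 0.6537 -0.5841] len [0.012 0.023] ang 176.9
top red 23 (np.float64(421.7), np.float64(172.4)) [ 0.5622 -0.5807] len [0.014 0.02 ] ang 171.4
top red 51 (np.float64(336.5), np.float64(127.5)) [ 0.7413 -0.3067] len [0.025 0.026] ang 159.5
top red 1128 (np.float64(399.5), np.float64(99.6)) [ 0.8315 -0.539 ] len [0.184 0.243] ang 83.4
top yellow 211 (np.float64(308.5), np.float64(258.6)) [ 0.2989 -0.175 ] len [0.048 0.049] ang -147.7
top yellow 205 (np.float64(31
[... 1562 characters left out ...]
e green 2078 (np.float64(56.3), np.float64(16.3)) [ 0.0194 -3.094 ] len [0.795 1.686] ang 67.7
scene red 55 (np.float64(145.5), np.float64(146.2)) [ 0.672  -0.3962] len [0.025 0.054] ang 57.6
scene red 109 (np.float64(56.4), np.float64(160.5)) [ 0.9206 -0.5022] len [0.057 0.278] ang 97.8
scene red 86 (np.float64(103.1), np.float64(146.6)) [ 0.7746 -0.4907] len [0.069 0.285] ang 79.6
scene red 172 (np.float64(319.2), np.float64(8.6)) [-1.5124 -1.5175] len [0.103 0.614] ang -139.7
scene yellow 84 (np.float64(218.7), np.float64(159.4)) [ 0.5134 -0.2161] len [0.05  0.053] ang 118.3
scene yellow 95 (np.float64(275.0), np.float64(142.7)) [ 0.299  -0.1752] len [0.05  0.052] ang -138.3
(595, 680, 3)
```

View pics/box0.png

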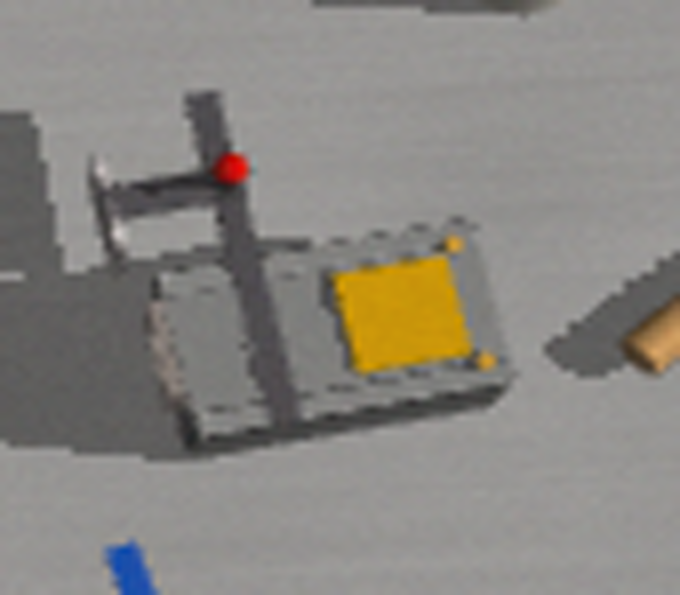

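```bash
cat >> h.py <<'E'
def to(p,ang=None):
    """shift in tool axes (m) to reach p, and world yaw turn -> tool-z share, so tool y points to ang deg"""
    s=r.read_state(); M=R.from_rotvec(s['tool_rot']).as_matrix()
    y=np.degrees(np.arctan2(M[1,1],M[0,1])); print('clk %.2f'%s['clock'],'tcp',np.round(s['tcp_pos'],4),'yang %.2f'%y,'toolz',M[:,2].round(3),'F',np.round(s['force'],1),'w %.4f'%s['gripper_width'])
    if p is not None: print('shift',(M.T@(np.array(p)-s['tcp_pos'])).round(4))
    if ang is not None: print('turn share z',round(-((ang-y+180)%360-180)/180,4))
E
python3 - <<'E'
from h import *
s=r.read_state(); M=R.from_rotvec(s['tool_rot']).as_matrix(); q=vision.snapshot('wrist')
print('cam in tool',M.T@(np.array(q['position'])-s['tcp_pos'])); print((M.T@Rm(q)).round(3)); print(q['mtx'])
to((0.47,0.02,0.25),-90)
E
```

```text
cam in tool [ 0.08157423 -0.0010166  -0.14274475]
[[-0.001  0.947  0.321]
 [ 1.     0.     0.001]
 [ 0.     0.321 -0.947]]
[[281.30341225   0.         256.22334888]
 [  0.         281.30341225 193.75658846]
 [  0.           0.           1.        ]]
clk 0.15 tcp [ 0.1225 -0.5356  0.2305] yang -77.12 toolz [-0.     0.002 -1.   ] F [0.8 0.3 0.7] w 0.0858
shift [ 0.4627 -0.4642 -0.0187]
turn share z 0.0716
```

```bash
python3 -m jog '[[[0.0367,-0.0331,0],[0,0,0]],[[0.0367,-0.0331,0],[0,0,0]],[[0.0367,-0.0331,0],[0,0,0]],[[0.0367,-0.0331,0],[0,0,0]],[[0.0367,-0.0331,0],[0,0,0]],[[0.0367,-0.0331,0],[0,0,0]],[[0.0367,-0.0331,0],[0,0,0]],[[0.0367,-0.0331,0],[0,0,0]],[[0.0367,-0.0331,0],[0,0,0]],[[0.0367,-0.0331,0],[0,0,0]],[[0.0367,-0.0331,0],[0,0,0]],[[0.0367,-0.0331,0],[0,0,0]],[[0.0367,-0.0331,0],[0,0,0]],[[0.0367,-0.0331,0],[0,0,0]]]'
python3 -m jog '[[[0,0,0],[0,0,-0.0465]],[[0,0,0],[0,0,-0.0465]],[[0,0,0],[0,0,-0.0465]],[[0,0,0],[0,0,-0.0465]],[[0,0,0],[0,0,-0.0465]],[[0,0,0],[0,0,-0.0465]],[[0,0,0],[0,0,-0.0465]],[[0,0,0],[0,0,-0.0465]],[[0,0,0],[0,0,0]],[[0,0,0],[0,0,0]]]'
python3 - <<'E'
from h import *
to(None); q=snap('wrist','w1.png'); np.save('w1',q,allow_pickle=True); print(q['position'])
E
```

```text
clock: 1.55
tcp_pos: [0.5209, 0.0315, 0.2311]
tool_rot: [3.121, 0.351, -0.0]
force: [0.0, -0.9, 0.3]
gripper_width: 0.0857
grasp_force: 0.0
clock: 2.55
tcp_pos: [0.52, 0.0299, 0.231]
tool_rot: [-2.412, -2.012, 0.001]
force: [0.8, 0.3, 0.8]
gripper_width: 0.0855
grasp_force: 0.0
clk 2.55 tcp [0.52   0.0299 0.231 ] yang -10.35 toolz [-0.001  0.    -1.   ] F [0.8 0.3 0.8] w 0.0855
[0.53363371 0.11199105 0.37373333]
```

View pics/w1.png

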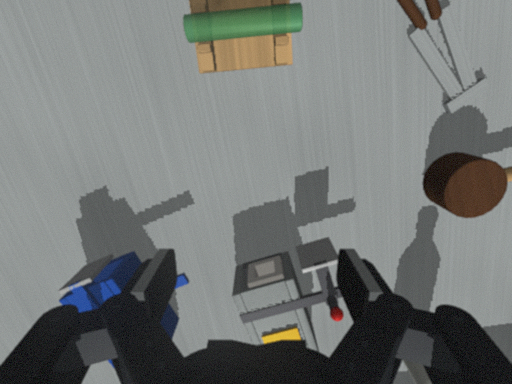

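The wrist view shows the box mouth between the fingers, with the tube face near (268,268), the gate plate near (318,252), and the ball at (336,314). I'll enlarge the mouth area.

```bash
python3 - <<'E'
from h import *
q=np.load('w1.npy',allow_pickle=True).item(); im=q['pixels'][235:335,225:350]
cv2.imwrite('pics/w1c.png',cv2.resize(im,None,fx=6,fy=6,interpolation=cv2.INTER_CUBIC)[:,:,::-1])
E
```

```text
(no output)
```

View pics/w1c.png

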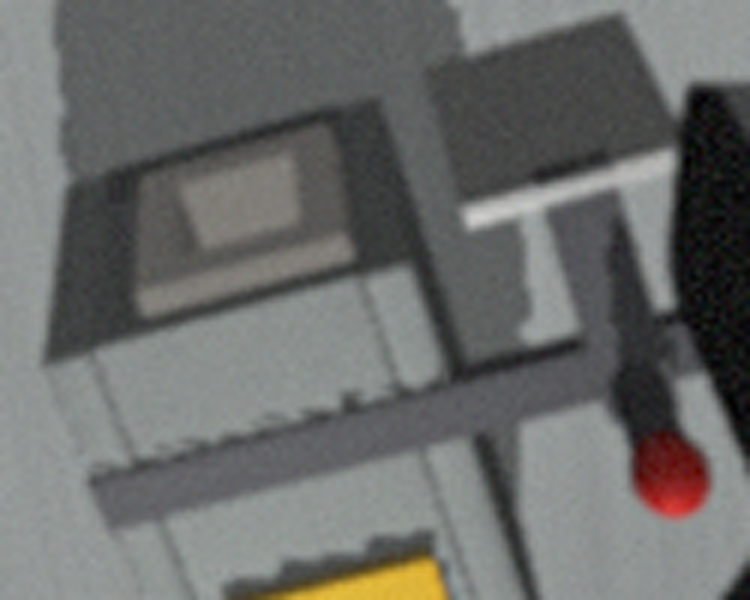

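```bash
python3 - <<'E'
from h import *
q=np.load('w1.npy',allow_pickle=True).item()
def P(x,y,z): return plane(q,(x/6+225-.4,y/6+235-.4),z)[0]
a=lambda v:np.degrees(np.arctan2(v[1],v[0])).round(2)
def pr(n,A,B): print(n,A[:2].round(4),B[:2].round(4),'mid',((A+B)/2)[:2].round(4),'w',np.linalg.norm(A-B).round(4),'ang',a(B-A))
pr('tube face top',P(135,291,.063),P(348,234,.063))
pr('tube back top',P(135,318,.063),P(353,262,.063))
pr('tube bottom',P(139,180,.017),P(333,125,.017))
pr('bore floor',P(183,183,.0258),P(295,152,.0258))
pr('bore top',P(207,250,.0542),P(298,225,.0542))
pr('steel',P(45,362,.07),P(415,262,.07))
pr('steelside R',P(415,262,.07),P(455,380,.07))
pr('arm front',P(92,480,.078),P(582,342,.078))
pr('gate top',P(466,218,.069),P(675,155,.069))
print('ball',P(671,472,.104))
E
```

```text
tube face top [ 0.4805 -0.1105] [ 0.5283 -0.1045] mid [ 0.5044 -0.1075] w 0.0482 ang 7.16
tube back top [ 0.4792 -0.1174] [ 0.5283 -0.1117] mid [ 0.5038 -0.1146] w 0.0495 ang 6.6
tube bottom [ 0.4797 -0.1122] [ 0.5286 -0.1056] mid [ 0.5042 -0.1089] w 0.0493 ang 7.71
bore floor [ 0.4912 -0.1094] [ 0.5188 -0.1058] mid [ 0.505  -0.1076] w 0.0278 ang 7.36
bore top [ 0.4968 -0.1091] [ 0.5177 -0.1064] mid [ 0.5072 -0.1078] w 0.0211 ang 7.51
steel [ 0.4591 -0.1199] [ 0.5414 -0.109 ] mid [ 0.5002 -0.1144] w 0.083 ang 7.5
steelside R [ 0.5414 -0.109 ] [ 0.5457 -0.1404] mid [ 0.5436 -0.1247] w 0.0317 ang -82.05
arm front [ 0.4647 -0.1456] [ 0.5729 -0.129 ] mid [ 0.5188 -0.1373] w 0.1094 ang 8.72
gate top [ 0.5534 -0.1009] [ 0.598  -0.0936] mid [ 0.5757 -0.0973] w 0.0451 ang 9.31
ball [ 0.5833876  -0.14155092  0.104     ]
```

```bash
python3 -m jog '[[[0.0459,-0.007,0],[0,0,0]],[[0.0459,-0.007,0],[0,0,0]],[[0.0459,-0.007,0],[0,0,0]],[[0.0459,-0.007,0],[0,0,0]],[[0.0459,-0.007,0],[0,0,0]],[[0.0459,-0.007,0],[0,0,0]],[[0.0459,-0.007,0],[0,0,0]]]'
python3 -m jog '[[[0,0,0],[0,0,-0.0442]],[[0,0,0],[0,0,-0.0442]],[[0,0,0],[0,0,-0.0442]],[[0,0,0],[0,0,-0.0442]],[[0,0,0],[0,0,-0.0442]],[[0,0,0],[0,0,-0.0442]],[[0,0,0],[0,0,-0.0442]],[[0,0,0],[0,0,-0.0442]],[[0,0,0],[0,0,-0.0442]],[[0,0,0],[0,0,-0.0442]],[[0,0,0],[0,0,-0.0442]],[[0,0,0],[0,0,-0.0442]],[[0,0,0],[0,0,0]],[[0,0,0],[0,0,0]]]'
python3 - <<'E'
from h import *
to(None); q=snap('wrist','w2.png'); np.save('w2',q,allow_pickle=True)
hsv=cv2.cvtColor(q['pixels'],cv2.COLOR_RGB2HSV); m=cv2.inRange(hsv,(8,170,90),(22,255,255)); c,_=cv2.findContours(m,0,1)
for k in c:
    if cv2.contourArea(k)<150: continue
    print(cv2.minAreaRect(k)); b=cv2.boxPoints(cv2.minAreaRect(k)); print(plane(q,b,.04)[:,:2].round(4).tolist())
E
```

```text
clock: 3.3
tcp_pos: [0.5287, 0.3566, 0.2311]
tool_rot: [2.411, 2.012, -0.0]
force: [1.4, -0.3, 0.8]
gripper_width: 0.0857
grasp_force: 0.0
clock: 4.7
tcp_pos: [0.5286, 0.355, 0.231]
tool_rot: [-0.135, -3.138, 0.001]
force: [0.5, 0.7, -0.4]
gripper_width: 0.0851
grasp_force: 0.0
clk 4.70 tcp [0.5286 0.355  0.231 ] yang 85.09 toolz [-0. -0. -1.] F [ 0.5  0.7 -0.4] w 0.0851
((259.0, 184.0), (94.0, 20.0), 90.0)
[[0.4869, 0.3507], [0.4889, 0.3741], [0.6104, 0.3654], [0.6081, 0.3392]]
((279.2176513671875, 38.72941589355469), (82.65052032470703, 15.727459907531738), 77.47119140625)
[[0.3512, 0.3775], [0.3496, 0.3932], [0.4268, 0.4081], [0.4289, 0.3911]]
```

View pics/w2.png

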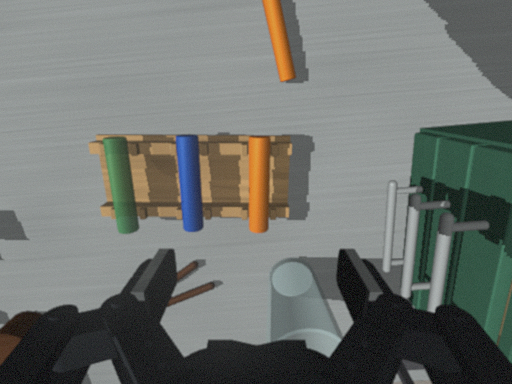

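The amber bar is at (259,184), between the rails and lined up vertically with the gripper. The vase is well beyond it in +x. Going down to grasp.

```bash
python3 - <<'E'
from h import *
to((0.5307,0.3585,0.0215),85.09)
E
python3 -m jog '[[[-0.002,0.0035,0.04],[0,0,0]],[[0,0,0.045],[0,0,0]],[[0,0,0.045],[0,0,0]],[[0,0,0.045],[0,0,0]],[[0,0,0.02],[0,0,0]],[[0,0,0.0145],[0,0,0]],[[0,0,0],[0,0,0]],[[0,0,0],[0,0,0]]]'
python3 - <<'E'
from h import *
to((0.5307,0.3585,0.0215),85.09)
E
```

```text
clk 4.75 tcp [0.5286 0.355  0.2311] yang 85.13 toolz [-0. -0. -1.] F [ 1.  -0.2 -0.1] w 0.0851
shift [-0.0018  0.0038  0.2096]
turn share z 0.0002
clock: 5.55
tcp_pos: [0.5315, 0.3592, 0.0231]
tool_rot: [0.13, 3.138, 0.002]
force: [-0.7, 0.1, -0.5]
gripper_width: 0.0852
grasp_force: 0.0
clk 5.55 tcp [0.5315 0.3592 0.0231] yang 85.27 toolz [ 0.001  0.002 -1.   ] F [-0.7  0.1 -0.5] w 0.0852
shift [ 0.0007 -0.0008  0.0016]
turn share z 0.001
```

```bash
python3 -m jog '[[[0,0,0.001],[0,0,0]],[[0,0,0],[0,0,0]],[[0,0,0],[0,0,0]],[[0,0,0],[0,0,0]],[[0,0,0],[0,0,0]],[[0,0,0],[0,0,0]],[[0,0,0],[0,0,0]],[[0,0,0],[0,0,0]],[[0,0,0],[0,0,0]],[[0,0,0],[0,0,0]]]' 0 60
python3 - <<'E'
from h import *
to(None)
E
```

```text
clock: 6.55
tcp_pos: [0.5312, 0.3586, 0.0215]
tool_rot: [0.129, 3.138, 0.001]
force: [-0.1, -0.5, 4.2]
gripper_width: 0.0248
grasp_force: 58.8
clk 6.55 tcp [0.5312 0.3586 0.0215] yang 85.30 toolz [ 0.001  0.    -1.   ] F [-0.1 -0.5  4.2] w 0.0248
```

```bash
python3 -m jog '[[[0,0,-0.01],[0,0,0]],[[0,0,-0.03],[0,0,0]],[[0,0,-0.045],[0,0,0]],[[0,0,-0.045],[0,0,0]],[[0,0,0],[0,0,0]]]'
python3 - <<'E'
from h import *
to((0.4916,0.02,0.1515),7.6)
E
```

```text
clock: 7.05
tcp_pos: [0.5325, 0.3624, 0.1582]
tool_rot: [0.128, 3.131, 0.016]
force: [0.7, 1.6, -1.0]
gripper_width: 0.024
grasp_force: 59.0
clk 7.05 tcp [0.5325 0.3624 0.1582] yang 85.32 toolz [ 0.008  0.01  -1.   ] F [ 0.7  1.6 -1. ] w 0.0240
shift [ 0.0128 -0.3446  0.0031]
turn share z 0.4318
```

```bash
python3 -m jog '[[[0.0017,-0.043,0],[0,0,0]],[[0.0017,-0.043,0],[0,0,0]],[[0.0017,-0.043,0],[0,0,0]],[[0.0017,-0.043,0],[0,0,0]],[[0.0017,-0.043,0],[0,0,0]],[[0.0017,-0.043,0],[0,0,0]],[[0.0017,-0.043,0],[0,0,0]],[[0.0017,-0.043,0],[0,0,0]]]'
python3 -m jog '[[[0,0,0],[0,0,0.0432]],[[0,0,0],[0,0,0.0432]],[[0,0,0],[0,0,0.0432]],[[0,0,0],[0,0,0.0432]],[[0,0,0],[0,0,0.0432]],[[0,0,0],[0,0,0.0432]],[[0,0,0],[0,0,0.0432]],[[0,0,0],[0,0,0.0432]],[[0,0,0],[0,0,0.0432]],[[0,0,0],[0,0,0.0432]],[[0,0,0],[0,0,0]],[[0,0,0],[0,0,0]]]'
python3 - <<'E'
from h import *
to((0.4916,-0.002,0.0215),7.6)
E
```

```text
clock: 7.85
tcp_pos: [0.488, 0.0147, 0.15]
tool_rot: [-0.128, -3.138, 0.001]
force: [1.5, -0.2, -0.9]
gripper_width: 0.0239
grasp_force: 59.1
clock: 9.05
tcp_pos: [0.4887, 0.0167, 0.1503]
tool_rot: [-2.066, -2.366, 0.001]
force: [0.4, 0.1, -1.5]
gripper_width: 0.0242
grasp_force: 59.2
clk 9.05 tcp [0.4887 0.0167 0.1503] yang 7.73 toolz [-0.001 -0.    -1.   ] F [ 0.4  0.1 -1.5] w 0.0242
shift [-0.0189  0.0005  0.1288]
turn share z 0.0007
```

```bash
python3 - <<'E'
from h import *
q=snap('wrist','w3.png'); np.save('w3',q,allow_pickle=True); s=r.read_state(); M=R.from_rotvec(s['tool_rot']).as_matrix()
hsv=cv2.cvtColor(q['pixels'],cv2.COLOR_RGB2HSV); m=cv2.inRange(hsv,(5,150,60),(24,255,255)); c,_=cv2.findContours(m,0,1)
z=s['tcp_pos'][2]+.0187
for v in range(60,300,10):
    u=np.nonzero(m[v,180:340])[0]
    if len(u)<8: continue
    P=plane(q,[(180+u.min(),v),(180+u.max()+1,v)],z); T=(P-s['tcp_pos'])@M
    print(v,180+u.min(),180+u.max(),T[:,0].round(4),'y',T[:,1].round(4),'mid',T[:,1].mean().round(4))
E
```

```text
190 234 282 [0.0435 0.0435] y [-0.0116  0.0111] mid -0.0003
200 235 282 [0.0385 0.0385] y [-0.0113  0.0112] mid -0.0
210 232 282 [0.0335 0.0335] y [-0.0128  0.0114] mid -0.0007
220 232 281 [0.0283 0.0283] y [-0.013  0.011] mid -0.001
230 232 281 [0.023 0.023] y [-0.0131  0.0112] mid -0.001
240 233 281 [0.0176 0.0176] y [-0.0128  0.0113] mid -0.0007
250 232 282 [0.012 0.012] y [-0.0134  0.012 ] mid -0.0007
260 232 281 [0.0063 0.0063] y [-0.0136  0.0117] mid -0.001
270 232 281 [0.0004 0.0004] y [-0.0138  0.0118] mid -0.001
280 233 280 [-0.0056 -0.0056] y [-0.0134  0.0115] mid -0.001
290 232 280 [-0.0118 -0.0118] y [-0.0141  0.0117] mid -0.0012
```

View pics/w3.png

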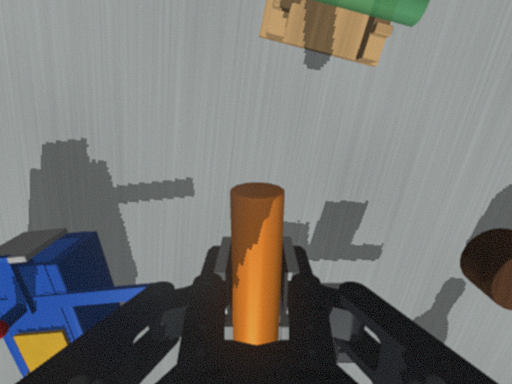

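The bar is held centred, with its rear end at row ~186 (42 mm behind the grasp, so the front is 78 mm ahead). The camera reads about 0.8 mm low in tool y, which I'll correct for. Going down in front of the mouth.

```bash
python3 -m jog '[[[0,0.0005,0.04],[0,0,0]],[[0,0,0.04],[0,0,0]],[[0,0,0.03],[0,0,0]],[[0,0,0.0185],[0,0,0]],[[0,0,0],[0,0,0]],[[0,0,0],[0,0,0]],[[0,0,0],[0,0,0]]]'
python3 - <<'E'
from h import *
to((0.4941,-0.0206,0.0215),7.6)
E
```

```text
clock: 9.8
tcp_pos: [0.4911, 0.017, 0.0236]
tool_rot: [2.068, 2.362, 0.003]
force: [-0.2, -0.7, -2.3]
gripper_width: 0.0242
grasp_force: 59.3
clk 9.80 tcp [0.4911 0.017  0.0236] yang 7.59 toolz [ 0.003  0.    -1.   ] F [-0.2 -0.7 -2.3] w 0.0242
shift [-0.0377 -0.002   0.0021]
turn share z -0.0001
```

```bash
python3 -m jog '[[[-0.01,0,0.001],[0,0,0]],[[-0.01,0,0],[0,0,0]],[[-0.01,0,0],[0,0,0]],[[0,0,0],[0,0,0]],[[0,0,0],[0,0,0]],[[0,0,0],[0,0,0]]]'
python3 - <<'E'
from h import *
to((0.4941,-0.0206,0.0215),7.6)
q=snap('scene','s4.png'); im=q['pixels'][140:220,190:300]; cv2.imwrite('pics/s4c.png',cv2.resize(im,None,fx=7,fy=7,interpolation=cv2.INTER_CUBIC)[:,:,::-1])
E
```

```text
clock: 10.4
tcp_pos: [0.4936, -0.0126, 0.0214]
tool_rot: [-2.07, -2.363, -0.001]
force: [0.5, 0.2, -1.6]
gripper_width: 0.0238
grasp_force: 59.3
clk 10.40 tcp [ 0.4936 -0.0126  0.0214] yang 7.57 toolz [ 0.     0.001 -1.   ] F [ 0.5  0.2 -1.6] w 0.0238
shift [-0.008  -0.0005 -0.0001]
turn share z -0.0001
```

View pics/s4c.png

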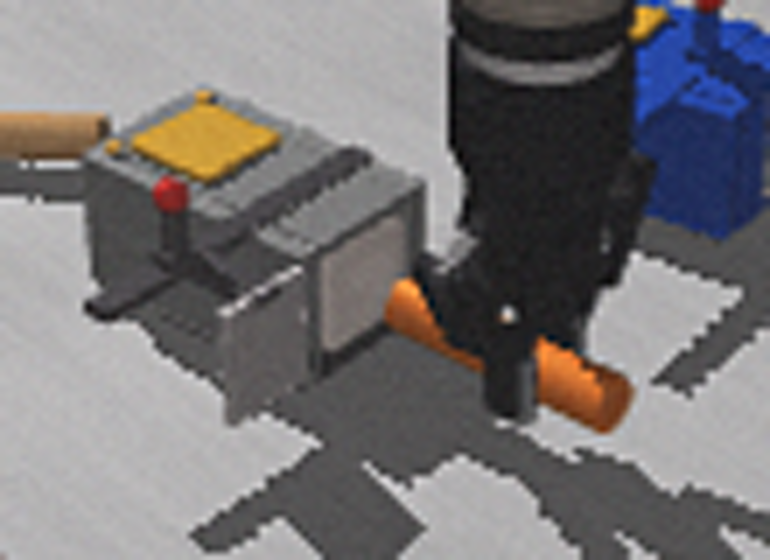

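The bar sits level in front of the tube. Advancing slowly by feel.

```bash
python3 -m jog '[[[-0.007,0,0],[0,0,0]],[[-0.005,0,0],[0,0,0]],[[-0.004,0,0],[0,0,0]],[[-0.003,0,0],[0,0,0]],[[-0.002,0,0],[0,0,0]],[[-0.002,0,0],[0,0,0]],[[0,0,0],[0,0,0]],[[0,0,0],[0,0,0]]]'
python3 - <<'E'
from h import *
to((0.5057+.132*-.078, -.1078+.991*.078,0.0215),7.6)
E
```

```text
clock: 11.25
tcp_pos: [0.4967, -0.0357, 0.0213]
tool_rot: [-2.07, -2.363, -0.0]
force: [0.1, 0.9, -1.8]
gripper_width: 0.0243
grasp_force: 59.3
clk 11.25 tcp [ 0.4967 -0.0357  0.0213] yang 7.56 toolz [-0.  0. -1.] F [ 0.1  0.9 -1.8] w 0.0243
shift [ 0.0053 -0.0006 -0.0002]
turn share z -0.0002
```

```bash
python3 -m jog '[[[-0.003,0,0],[0,0,0]],[[-0.003,0,0],[0,0,0]],[[-0.002,0,0],[0,0,0]],[[0,0,0],[0,0,0]],[[0,0,0],[0,0,0]]]'
python3 - <<'E'
from h import *
to((0.5057+.132*-.078, -.1078+.991*.078,0.0215),7.6)
E
```

```text
clock: 11.75
tcp_pos: [0.4977, -0.0438, 0.0213]
tool_rot: [-2.071, -2.363, -0.0]
force: [-0.9, -0.0, -0.9]
gripper_width: 0.0242
grasp_force: 59.3
clk 11.75 tcp [ 0.4977 -0.0438  0.0213] yang 7.54 toolz [-0.  0. -1.] F [-0.9 -0.  -0.9] w 0.0242
shift [ 0.0135 -0.0005 -0.0002]
turn share z -0.0003
```

```bash
python3 -m jog '[[[-0.005,0,0],[0,0,0]],[[-0.005,0,0],[0,0,0]],[[-0.005,0,0],[0,0,0]],[[-0.005,0,0],[0,0,0]],[[0,0,0],[0,0,0]]]'
python3 -m jog '[[[-0.005,0,0],[0,0,0]],[[-0.005,0,0],[0,0,0]],[[-0.005,0,0],[0,0,0]],[[-0.004,0,0],[0,0,0]],[[-0.003,0,0],[0,0,0]],[[0,0,0],[0,0,0]],[[0,0,0],[0,0,0]]]'
python3 - <<'E'
from h import *
to((0.5057+.132*-.078, -.1078+.991*.078,0.0215),7.6)
E
```

```text
clock: 12.25
tcp_pos: [0.5005, -0.0651, 0.0212]
tool_rot: [2.072, 2.361, -0.001]
force: [0.0, -0.1, -1.6]
gripper_width: 0.0245
grasp_force: 59.3
clock: 12.95
tcp_pos: [0.5032, -0.0853, 0.0213]
tool_rot: [-2.07, -2.363, -0.0]
force: [-0.2, 0.2, -1.8]
gripper_width: 0.0242
grasp_force: 59.3
clk 12.95 tcp [ 0.5032 -0.0853  0.0213] yang 7.56 toolz [-0.  0. -1.] F [-0.2  0.2 -1.8] w 0.0242
shift [ 0.0553 -0.0006 -0.0002]
turn share z -0.0002
```

```bash
python3 -m jog '[[[-0.004,0,0],[0,0,0]],[[-0.003,0,0],[0,0,0]],[[-0.002,0,0],[0,0,0]],[[0,0,0],[0,0,0]],[[0,0,0],[0,0,0]]]'
python3 -m jog '[[[0,0,0],[0,0,0]],[[0,0,0],[0,0,0]],[[0,0,0],[0,0,0]],[[0,0,0],[0,0,0]]]' 0.6
python3 - <<'E'
from h import *
to((0.5057+.132*-.078, -.1078+.991*.078,0.0215),7.6)
E
```

```text
clock: 13.45
tcp_pos: [0.5045, -0.0944, 0.0213]
tool_rot: [-2.07, -2.363, -0.0]
force: [0.1, -0.1, -1.2]
gripper_width: 0.0247
grasp_force: 59.3
clock: 13.85
tcp_pos: [0.5044, -0.0943, 0.0214]
tool_rot: [-2.07, -2.363, 0.0]
force: [-0.8, -0.1, 0.3]
gripper_width: 0.051
grasp_force: 0.0
clk 13.85 tcp [ 0.5044 -0.0943  0.0214] yang 7.56 toolz [-0. -0. -1.] F [-0.8 -0.1  0.3] w 0.0510
shift [ 0.0644 -0.0005 -0.0001]
turn share z -0.0002
```

```bash
python3 -m jog '[[[0.01,0,0],[0,0,0]],[[0.02,0,0],[0,0,0]],[[0.02,0,0],[0,0,0]],[[0.02,0,0],[0,0,0]],[[0,0,0],[0,0,0]]]'
python3 -m jog '[[[0,0,0],[0,0,0]],[[0,0,0],[0,0,0]],[[0,0,0],[0,0,0]],[[0,0,0],[0,0,0]],[[0,0,0],[0,0,0]],[[0,0,0],[0,0,0]]]' 0 60
python3 - <<'E'
from h import *
to((0.5057+.132*-.011, -.1078+.991*.011,0.0215),7.6)
q=snap('scene','s5.png'); im=q['pixels'][140:220,190:300]; cv2.imwrite('pics/s5c.png',cv2.resize(im,None,fx=7,fy=7,interpolation=cv2.INTER_CUBIC)[:,:,::-1])
E
```

```text
clock: 14.35
tcp_pos: [0.4955, -0.0198, 0.022]
tool_rot: [-2.062, -2.37, -0.006]
force: [0.7, 0.5, -0.1]
gripper_width: 0.0511
grasp_force: 0.0
clock: 14.95
tcp_pos: [0.4952, -0.0253, 0.0212]
tool_rot: [-2.071, -2.362, 0.0]
force: [0.0, 0.1, -0.2]
gripper_width: 0.0001
grasp_force: 0.0
clk 14.95 tcp [ 0.4952 -0.0253  0.0212] yang 7.52 toolz [-0. -0. -1.] F [ 0.   0.1 -0.2] w 0.0001
shift [-0.0722 -0.0005 -0.0003]
turn share z -0.0004
```

View pics/s5c.png

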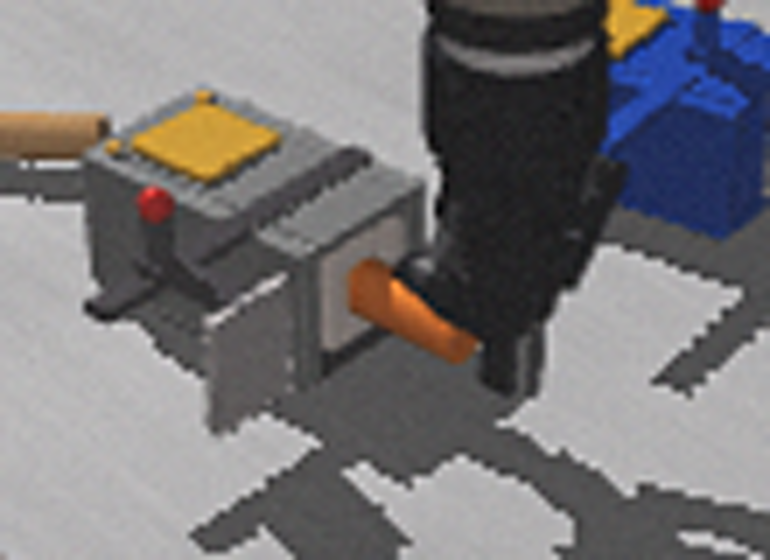

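The bar is in the tube with about half sticking out, and the shut fingers are behind its end. Pushing it home.

```bash
python3 -m jog '[[[-0.01,0,0],[0,0,0]],[[-0.01,0,0],[0,0,0]],[[-0.01,0,0],[0,0,0]],[[-0.01,0,0],[0,0,0]],[[-0.01,0,0],[0,0,0]],[[-0.005,0,0],[0,0,0]],[[-0.005,0,0],[0,0,0]],[[0,0,0],[0,0,0]],[[0,0,0],[0,0,0]]]'
python3 - <<'E'
from h import *
to((0.5057+.132*-.011, -.1078+.991*.011,0.0215),7.6)
E
```

```text
clock: 15.9
tcp_pos: [0.5028, -0.0851, 0.021]
tool_rot: [2.071, 2.363, -0.002]
force: [0.2, -0.8, -0.3]
gripper_width: 0.0
grasp_force: 0.0
clk 15.90 tcp [ 0.5028 -0.0851  0.021 ] yang 7.54 toolz [-0.001 -0.001 -1.   ] F [ 0.2 -0.8 -0.3] w 0.0000
shift [-0.0119 -0.0001 -0.0005]
turn share z -0.0004
```

```bash
python3 -m jog '[[[-0.003,0,0],[0,0,0]],[[-0.003,0,0],[0,0,0]],[[-0.002,0,0],[0,0,0]],[[0,0,0],[0,0,0]],[[0,0,0],[0,0,0]]]'
python3 -m jog '[[[-0.001,0,0],[0,0,0]],[[-0.001,0,0],[0,0,0]],[[0,0,0],[0,0,0]],[[0,0,0],[0,0,0]]]'
python3 -m jog '[[[-0.001,0,0],[0,0,0]],[[-0.001,0,0],[0,0,0]],[[0,0,0],[0,0,0]],[[0,0,0],[0,0,0]]]'
python3 - <<'E'
from h import *
to((0.5057+.132*-.011, -.1078+.991*.011,0.0215),7.6)
E
```

```text
clock: 16.4
tcp_pos: [0.5042, -0.0927, 0.0213]
tool_rot: [2.07, 2.363, -0.0]
force: [0.6, -0.4, 0.3]
gripper_width: -0.0002
grasp_force: 0.0
clock: 16.8
tcp_pos: [0.5045, -0.0941, 0.0214]
tool_rot: [-2.07, -2.363, -0.0]
force: [-0.1, 0.7, 0.3]
gripper_width: 0.0003
grasp_force: 0.5
clock: 17.2
tcp_pos: [0.5049, -0.0964, 0.0214]
tool_rot: [2.07, 2.363, 0.0]
force: [0.2, 0.4, 2.0]
gripper_width: -0.0001
grasp_force: 0.3
clk 17.20 tcp [ 0.5049 -0.0964  0.0214] yang 7.56 toolz [ 0. -0. -1.] F [0.2 0.4 2. ] w -0.0001
shift [-0.0004 -0.0007 -0.0001]
turn share z -0.0002
```

```bash
for i in 1; do python3 -m jog '[[[-0.001,0,0],[0,0,0]],[[0,0,0],[0,0,0]],[[0,0,0],[0,0,0]]]'; done
python3 -m jog '[[[-0.001,0,0],[0,0,0]],[[0,0,0],[0,0,0]],[[0,0,0],[0,0,0]]]'
python3 -m jog '[[[-0.001,0,0],[0,0,0]],[[0,0,0],[0,0,0]],[[0,0,0],[0,0,0]]]'
```

```text
clock: 17.5
tcp_pos: [0.5049, -0.0964, 0.0214]
tool_rot: [-2.069, -2.363, -0.001]
force: [-0.9, 4.6, 2.7]
gripper_width: -0.0001
grasp_force: 0.4
clock: 17.8
tcp_pos: [0.5048, -0.0964, 0.0214]
tool_rot: [-2.068, -2.363, -0.002]
force: [-1.8, 5.6, 3.0]
gripper_width: 0.0001
grasp_force: 0.2
clock: 18.1
tcp_pos: [0.5048, -0.0963, 0.0214]
tool_rot: [-2.066, -2.363, -0.004]
force: [-1.8, 6.1, 3.8]
gripper_width: -0.0
grasp_force: 0.2
```

```bash
python3 -m jog '[[[-0.002,0,0],[0,0,0]],[[-0.002,0,0],[0,0,0]],[[-0.001,0,0],[0,0,0]],[[0,0,0],[0,0,0]],[[0,0,0],[0,0,0]]]'
python3 -m jog '[[[0.008,0,0],[0,0,0]],[[0.02,0,0],[0,0,0]],[[0.03,0,0],[0,0,0]],[[0.03,0,-0.04],[0,0,0]],[[0,0,-0.045],[0,0,0]],[[0,0,-0.045],[0,0,0]],[[0,0,-0.045],[0,0,0]],[[0,0,0],[0,0,0]],[[0,0,0],[0,0,0]]]'
python3 - <<'E'
from h import *
to(None)
q=snap('scene','s6.png'); np.save('s6',q,allow_pickle=True); im=q['pixels'][140:220,190:300]; A=cv2.resize(im,None,fx=5,fy=7,interpolation=cv2.INTER_CUBIC)
w=snap('wrist','w6.png'); np.save('w6',w,allow_pickle=True)
print(proj(w,[[.505,-.108,.04],[.583,-.14,.104]]))
E
```

```text
clock: 18.6
tcp_pos: [0.5048, -0.0962, 0.0215]
tool_rot: [-2.059, -2.363, -0.009]
force: [-3.5, 14.4, 5.9]
gripper_width: -0.0002
grasp_force: 0.0
clock: 19.5
tcp_pos: [0.495, -0.019, 0.1971]
tool_rot: [2.071, 2.357, -0.001]
force: [-1.3, 0.3, -0.1]
gripper_width: -0.0001
grasp_force: 0.0
clk 19.50 tcp [ 0.495  -0.019   0.1971] yang 7.41 toolz [ 0.003 -0.003 -1.   ] F [-1.3  0.3 -0.1] w -0.0001
[[257.03117344 250.43105191]
 [327.8617586  317.79240283]]
```

```bash
python3 - <<'E'
from h import *
w=np.load('w6.npy',allow_pickle=True).item(); s=np.load('s6.npy',allow_pickle=True).item()
a=cv2.resize(w['pixels'][215:325,205:355],(600,440),interpolation=cv2.INTER_CUBIC)
cv2.imwrite('pics/c6.png',a[:,:,::-1])
E
```

```text
(no output)
```

View pics/c6.png

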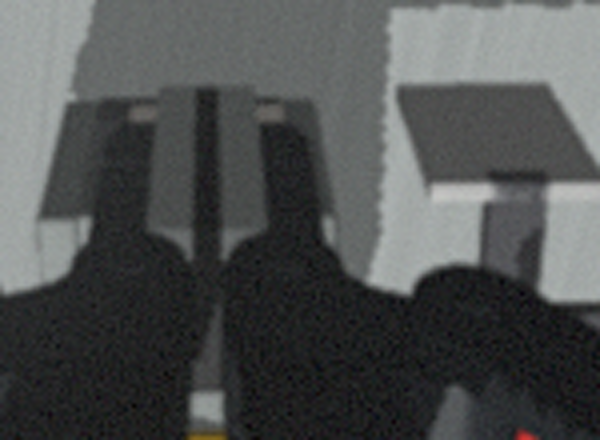

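That view (my tenth) shows the fingers hiding the mouth, so I'll check for protruding amber numerically in the scene view, and locate the ball by triangulation.

```bash
python3 - <<'E'
from h import *
s=np.load('s6.npy',allow_pickle=True).item(); hsv=cv2.cvtColor(s['pixels'],cv2.COLOR_RGB2HSV)
m=cv2.inRange(hsv,(4,110,50),(17,255,255)); u0=np.array([.5057,-.1078,.04]); U=np.array([.132,-.991,0])
print('face px',proj(s,[u0,u0+[.0141,.0019,.0142],u0+[-.0141,-.0019,.0142],u0+[.0141,.0019,-.0142],u0-U*.01]).round(1).tolist())
v,u=np.nonzero(m[155:205,215:270]); print(len(u),[(a+215,b+155,hsv[b+155,a+215].tolist()) for a,b in zip(u,v)][:20])
for vv in range(168,190,2): print(vv,[tuple(x) for x in s['pixels'][vv,232:250:2].tolist()])
for n in ('scene','top'):
    q=s if n=='scene' else snap('top'); H=cv2.cvtColor(q['pixels'],cv2.COLOR_RGB2HSV)
    mm=cv2.inRange(H,(0,120,60),(6,255,255))|cv2.inRange(H,(172,120,60),(180,255,255)); uv=proj(q,[[.583,-.14,.104]])[0]; x,y=uv.astype(int)
    b,a=np.nonzero(mm[y-12:y+12,x-12:x+12]); print(n,uv.round(1),len(a))
    if len(a): print(plane(q,(a.mean()+x-12,b.mean()+y-12),.104))
E
```

```text
face px [[242.5, 179.9], [239.3, 178.0], [245.4, 174.2], [239.5, 185.6], [244.9, 181.0]]
33 [(np.int64(241), np.int64(177), [13, 126, 111]), (np.int64(242), np.int64(177), [10, 171, 103]), (np.int64(243), np.int64(177), [11, 138, 102]), (np.int64(240), np.int64(178), [12, 129, 123]), (np.int64(241), np.int64(178), [11, 182, 129]), (np.int64(242), np.int64(178), [11, 181, 124]), (np.int64(243), np.int64(178), [10, 173, 112]), (np.int64(244), np.int64(178), [8, 143, 116]), (np.int64(240), np.int64(179), [11, 191, 136]), (np.int64(241), np.int64(179), [10, 180, 126]), (np.int64(242), np.int64(179), [9, 171, 116]), (np.int64(243), np.int64(179), [10, 166, 115]), (np.int64(244), np.int64(179), [10, 160, 113]), (np.int64(240), np.int64(180), [10, 181, 142]), (np.int64(241), np.int64(180), [11, 168, 109]), (np.int64(242), np.int64(180), [9, 171, 115]), (np.int64(243), np.int64(180), [11, 169, 116]), (np.int64(244), np.int64(180), [10, 159, 109]), (np.int64(240), np.int64(181), [10, 180, 129]), (np.int64(241), np.int64(181), [11, 171, 112])]
168 [(71, 68, 68), (68, 68, 67), (125, 125, 126), 
[... 969 characters left out ...]
9, 70, 72)]
182 [(73, 75, 76), (70, 69, 71), (128, 119, 116), (116, 110, 104), (126, 67, 36), (109, 59, 35), (112, 88, 68), (120, 116, 111), (46, 43, 44)]
184 [(71, 68, 70), (72, 70, 72), (130, 118, 118), (114, 111, 106), (116, 72, 42), (114, 89, 70), (121, 113, 111), (77, 70, 69), (51, 48, 49)]
186 [(68, 67, 70), (64, 65, 65), (128, 118, 114), (119, 113, 109), (118, 111, 108), (115, 109, 108), (39, 39, 41), (47, 47, 48), (85, 84, 84)]
188 [(70, 69, 73), (66, 68, 66), (129, 121, 117), (119, 114, 108), (74, 70, 70), (41, 41, 42), (65, 64, 65), (85, 85, 86), (84, 84, 84)]
scene [215.2 167.1] 19
[[ 0.59651588 -0.13963982  0.104     ]]
top [292.2 174.4] 16
[[ 0.59483733 -0.14187738  0.104     ]]
```

```bash
python3 - <<'E'
from h import *
to((0.5957,-0.1408,0.190),7.6)
E
```

```text
clk 19.65 tcp [ 0.493  -0.0183  0.1946] yang 7.49 toolz [-0.003 -0.001 -1.   ] F [-0.3 -0.   0.6] w 0.0002
shift [-0.1349  0.0859  0.0043]
turn share z -0.0006
```

```bash
python3 -m jog '[[[-0.034,0.0215,0],[0,0,0]],[[-0.034,0.0215,0],[0,0,0]],[[-0.034,0.0215,0],[0,0,0]],[[-0.033,0.0215,0],[0,0,0]],[[0,0,0],[0,0,0]],[[0,0,0],[0,0,0]]]' 0.55
python3 - <<'E'
from h import *
to((0.5957,-0.1408,0.084),7.6)
E
```

```text
clock: 20.25
tcp_pos: [0.5963, -0.1404, 0.1936]
tool_rot: [-2.07, -2.358, 0.003]
force: [0.4, 1.4, -0.2]
gripper_width: 0.0469
grasp_force: 0.0
clk 20.25 tcp [ 0.5963 -0.1404  0.1936] yang 7.45 toolz [-0.004  0.002 -1.   ] F [ 0.4  1.4 -0.2] w 0.0469
shift [-0.0006 -0.0002  0.1096]
turn share z -0.0008
```

```bash
python3 -m jog '[[[0,0,0.04],[0,0,0]],[[0,0,0.03],[0,0,0]],[[0,0,0.02],[0,0,0]],[[0,0,0.01],[0,0,0]],[[0,0,0.009],[0,0,0]],[[0,0,0],[0,0,0]],[[0,0,0],[0,0,0]]]'
python3 -m jog '[[[0,-0.01,0],[0,0,0]],[[0,-0.01,0],[0,0,0]],[[0,-0.01,0],[0,0,0]],[[0,-0.01,0],[0,0,0]],[[0,-0.01,0],[0,0,0]],[[0,0,0],[0,0,0]]]'
python3 - <<'E'
from h import *
to((0.5065,-0.1531,0.084),7.6)
E
```

```text
clock: 20.95
tcp_pos: [0.5978, -0.1392, 0.0883]
tool_rot: [2.069, 2.362, 0.001]
force: [-0.1, 0.1, -0.1]
gripper_width: 0.0469
grasp_force: 0.0
clock: 21.55
tcp_pos: [0.5457, -0.147, 0.0874]
tool_rot: [-2.071, -2.362, 0.004]
force: [0.4, 0.2, -0.5]
gripper_width: 0.0471
grasp_force: 0.0
clk 21.55 tcp [ 0.5457 -0.147   0.0874] yang 7.50 toolz [-0.002 -0.001 -1.   ] F [ 0.4  0.2 -0.5] w 0.0471
shift [-0.0009 -0.0396  0.0034]
turn share z -0.0005
```

```bash
python3 -m jog '[[[0,-0.01,0],[0,0,0]],[[0,-0.01,0],[0,0,0]],[[0,-0.01,0],[0,0,0]],[[0,-0.008,0],[0,0,0]],[[0,-0.005,0],[0,0,0]],[[0,0,0],[0,0,0]],[[0,0,0],[0,0,0]]]'
python3 - <<'E'
from h import *
to((0.5065,-0.1531,0.084),7.6)
q=snap('scene'); H=cv2.cvtColor(q['pixels'],cv2.COLOR_RGB2HSV); mm=cv2.inRange(H,(0,120,60),(6,255,255))|cv2.inRange(H,(172,120,60),(180,255,255))
n,l,st,ce=cv2.connectedComponentsWithStats(mm)
for i in range(1,n):
    if st[i,4]>5: print(st[i,4],ce[i].round(1),plane(q,ce[i],.104)[0,:2].round(4))
E
```

```text
clock: 22.25
tcp_pos: [0.5041, -0.1513, 0.087]
tool_rot: [-2.069, -2.362, 0.001]
force: [-0.7, 0.7, 0.0]
gripper_width: 0.0472
grasp_force: 0.0
clk 22.25 tcp [ 0.5041 -0.1513  0.087 ] yang 7.57 toolz [-0.002  0.001 -1.   ] F [-0.7  0.7  0. ] w 0.0472
shift [-0.0021  0.0021  0.003 ]
turn share z -0.0002
383 [317.5  12.2] [-1.3885 -1.4288]
67 [148.4 118. ] [ 0.5555 -0.5837]
3759 [ 80.2 161.6] [ 0.8688 -0.4434]
15 [290.7 138.9] [ 0.2872 -0.1134]
83 [145.8 146.8] [ 0.6734 -0.3917]
```

```bash
python3 -m jog '[[[0,-0.005,0],[0,0,0]],[[0,-0.004,0],[0,0,0]],[[0,-0.002,0],[0,0,0]],[[0,0,0],[0,0,0]],[[0,0,0],[0,0,0]]]'
python3 -m jog '[[[0,-0.002,0],[0,0,0]],[[0,-0.001,0],[0,0,0]],[[0,0,0],[0,0,0]],[[0,0,0],[0,0,0]]]'
python3 -m jog '[[[0,-0.002,0],[0,0,0]],[[0,-0.001,0],[0,0,0]],[[0,0,0],[0,0,0]],[[0,0,0],[0,0,0]]]'
```

```text
clock: 22.8
tcp_pos: [0.4937, -0.1533, 0.0872]
tool_rot: [-2.07, -2.363, 0.001]
force: [0.2, -0.1, 0.1]
gripper_width: 0.0471
grasp_force: 0.1
clock: 23.2
tcp_pos: [0.4911, -0.1537, 0.0873]
tool_rot: [-2.07, -2.363, 0.0]
force: [0.8, -0.1, -1.3]
gripper_width: 0.0468
grasp_force: 0.5
clock: 23.6
tcp_pos: [0.4899, -0.1538, 0.0874]
tool_rot: [2.068, 2.361, 0.005]
force: [5.9, 0.4, -4.0]
gripper_width: 0.0473
grasp_force: 2.8
```

```bash
python3 -m jog '[[[0,-0.002,0],[0,0,0]],[[0,0,0],[0,0,0]],[[0,0,0],[0,0,0]]]'
python3 -m jog '[[[0,0.01,0],[0,0,0]],[[0,0.0095,0],[0,0,0]],[[0,0,0],[0,0,0]],[[0,0,0],[0,0,0]],[[0,0,-0.02],[0,0,0]],[[0,0,-0.045],[0,0,0]],[[0,0,-0.045],[0,0,0]],[[0.04,0,0],[0,0,0]],[[0.04,0,0],[0,0,0]],[[0.04,0,0],[0,0,0]],[[0.04,0,0],[0,0,0]],[[0,0,0],[0,0,0]],[[0,0,0],[0,0,0]]]'
python3 - <<'E'
from h import *
to(None); v=np.array([.991,.132]); U=np.array([.132,-.991]); B=np.array([.5002,-.1087])
for n in('scene','top'):
    q=snap(n,n+'9.png'); H=cv2.cvtColor(q['pixels'],cv2.COLOR_RGB2HSV); mm=cv2.inRange(H,(0,120,60),(6,255,255))|cv2.inRange(H,(172,120,60),(180,255,255))
    k,l,st,ce=cv2.connectedComponentsWithStats(mm)
    for i in range(1,k):
        P=plane(q,ce[i],.104)[0,:2]
        if st[i,4]>5 and .4<P[0]<.64 and -.3<P[1]<0: print(n,st[i,4],ce[i].round(1),P.round(4),'gate',((P-B)@v).round(4),'x',((P-B)@U).round(4))
    m=cv2.inRange(H,(4,110,50),(17,255,255)); x,y=proj(q,[[.505,-.11,.04]])[0].astype(int); print('amber px',np.count_nonzero(m[y-10:y+10,x-10:x+10]))
E
```

```text
clock: 23.9
tcp_pos: [0.4897, -0.1537, 0.0877]
tool_rot: [2.066, 2.36, 0.01]
force: [8.9, 1.5, -7.0]
gripper_width: 0.0468
grasp_force: 4.5
clock: 25.2
tcp_pos: [0.4837, 0.0077, 0.1974]
tool_rot: [2.066, 2.366, -0.002]
force: [-0.3, -0.0, -0.5]
gripper_width: 0.0471
grasp_force: 0.0
clk 25.20 tcp [0.4837 0.0077 0.1974] yang 7.73 toolz [-0.    -0.002 -1.   ] F [-0.3 -0.  -0.5] w 0.0471
scene 19 [232. 157.] [ 0.5082 -0.1527] gate 0.0021 x 0.0447
amber px 0
top 16 [298.5 196. ] [ 0.5069 -0.1553] gate 0.0005 x 0.0471
amber px 0
```

```bash
python3 -c "
from bench import r
print(r.close_job())"
```

```text
the job is handed in; nothing more can be done
None
```

The job is handed in at about 25 s: the amber bar is fully home in the grey box's tube, the gate is shut to within about 2 mm by camera, and no other object was touched on purpose, though I didn't re-measure their positions at the end.

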